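# Extend the blue bench lamp's telescopic arm to its outer hole

### The arm

A 7-joint arm with a two-finger parallel gripper is mounted at the origin on the work surface. World frame = base frame: x ahead of the robot, y to its left, z up, the work surface at z = 0. Lengths are in m, angles in rad, forces in N, time in s.
With the tool pointing down it reaches from about 0.4 to 0.85 m from the base axis. Payload 4.5 kg.
Tool frame: the origin (TCP) lies at the very end of the fingers, on their centre line; the grasp point (between the pads) lies 19 mm behind it (r.grip_point_offset is the distance from the TCP to the grasp point, in m); y points along the fingers, x is the direction in which the jaws open and shut, and the axes are right-handed (so a half turn about y gives the same grasp; the last joint's range is limited). The gripper opens to 88 mm and grips with 3 to 60 N. Pads are 18 mm wide; open, the fingers measure 123 mm over their backs; the gripper's body (75 mm by 187 mm) begins 45 mm behind the grasp point.
Start: joints at [-1.159, 0.689, -0.195, 1.565, 0.157, 0.902, -0.215], TCP at [0.231, 0.581, 0.239] pointing down, gripper open.
Joint ranges: [-3.01, 3.01], [-0.46, 2.08], [-1.47, 1.51], [0.13, 2.56], [-1, 4.14], [0.04, 2.09], [-2.66, 2.66]. Speed limits (rad/s): [2.57, 2.57, 3.14, 3.14, 3.14, 3.14, 3.14].

### API

Orientations are given as a unit quaternion [x, y, z, w].
In Python, from plant import get_state, snapshot, camera_params, job, r gives the robot as it stands.
- The arm moves only by the tool carry_out, never from a script. Its arguments are lists of equal length, an entry for each row: "offset": the shift along the world's x, y, z in m, a list of three; "twist": the turn about the world's z in degrees. In form: {"offset": [[tx, ty, tz], ...], "twist": [twist, ...]}. A call has 1 to 8 rows; each row shifts and turns the commanded pose from where the row before left it; what a row does not reach is not made up. A row lasts 1/8 s, in which the tool goes at most 62.5 mm and 10.7 degrees, less where a joint would pass 70% of its speed; a pose out of reach is approached as far as the arm can. A call with a gripper value outside its range is refused whole. "grip" is the finger opening in m, from 0 to 0.0881, set as the call begins (left out, the last holds). The fingers move at their own pace and stop on an object; "newtons" is the grip in N (left out, the last holds). Time passes only in rows, so rows that do not move let the fingers close. It gives the time, the measured TCP pose, the force and the opening at its end, in the units of the state.
- get_state(): the state, without advancing time (a new reading comes with each control period).
- snapshot(name): name is "scene" or "top" or "wrist"; returns the picture (420x560x3 uint8, red, green, blue); there is no depth.
- camera_params(name): a dict with "camera_matrix" (3x3 intrinsics, pixels), "eye" and "orientation" of the camera in the world. Camera axes: x right, y up, looking along -z (the intrinsics and any distortion apply to the point x, -y, -z); pixel columns grow to the right and rows downward; lengths in m; the calibration is good to about 2 mm. A picture is of the moment at which its call begins: read the wrist's pose just before it. camera_params takes no time and is no camera call; for the wrist camera it gives the pose at the moment of the call.
- job.finish_job(): hands the job in, once; it reports no verdict.
The state is a dict: "clock": time; "q": joint angles; "qd": joint speeds; "joint_torque": joint torques, N m; "tool_pos": TCP position; "eef_rot": TCP orientation; "contact_force": force on the tool from outside, world axes, zero at the start; "moment": the same for the moment, N m; "opening": opening from 0.0 (shut) to 1.0 (fully open).
Only numpy, scipy, OpenCV 4.12 (cv2) and the standard library are available. Lean on these libraries where they do the work, as an engineer would, in place of code of your own. Each camera call takes 0.05 s, during which the arm holds its last target. There are 200 camera calls.

### The job

On the laboratory counter, extend the telescopic arm of the blue bench lamp: press its orange spring pin flush, then slide the inner tube out until the pin pops up in the other hole of the blue tube and locks the lamp there. Do not pull out the arm of the white lamp stand.

Things in the scene. Friction and masses are not known exactly. Their poses are not given: they have to be found in the camera images.
- blue_stand: Fixed stand of the blue lamp: blue outer tube 40 mm square, 200 mm long, lying level. Origin on the counter below the tube's axis; x along the tube towards the lamp (the arm slides out this way), z up. In its frame, mm: tube from x -130 to its mouth at x 70, flat top z 90, wall 3. Two black-ringed 20 mm holes in the top: first at x -45 (pin is in it), other at x 30. Dark foot 150 x 110.
- blue_tube (a joint): Slide s of the inner tube along +x of the stand, m: near 0.002 at first, 0.075 in the other hole (2 mm play), end stop 0.079. Locked while the pin is up in a hole. Slides with 2 to 5 N and stays where left. Stand frame, mm: blue upright grip plate at x 110+s, 12 thick along x, 40 wide, z 80 to 135; white lamp head, 68 diameter, at x 172+s, top z 94.
- blue_pin (a joint): How far the orange domed pin (16 mm diameter, at x -45+s, y 0 of the stand) is pressed, m: 0 = up, its top at z 98 mm, 8 mm proud; 0.008 = flush; 0.011 = under the wall. Flush takes 3 to 6 N. Pressed flush in the first hole, it frees the arm: a pusher spring moves it out to s of about 0.014, so the pin stays caught under the wall when let go.
- grey_tube (a joint): Slide of the inner tube of the other lamp stand, which is white and otherwise alike, about 180 mm nearer to or farther from the robot and roughly parallel; m, near 0.002 at first. It is to stay locked.

How it is judged:
By the outcome, as a careful person would: the job done as asked, in the order asked, and still so for the second after the job is handed in, with the robot touching nothing.
It also fails if it takes over 42 s, if anything falls off the work surface, if the arm or the gripper's body presses on something with over 40 N, if the wrist force passes 120 N, or if a joint passes its speed limit or range.

## Working session

There is one attempt and no reset: what is moved stays moved. The work goes in short steps, Python scripts to look and compute and a tool call to move; the robot and the scene stay as the last step left them, time stands still between calls to the robot, and variables do not carry over. Pictures are saved under pics/ and viewed, about 8 in all and at most 12, crops included, and the job is handed in when it is done.

Besides the shell and the picture viewer there is one more tool, called after "Emit:" in YAML: its name, and indented under it one key for each argument. carry_out: Moves the arm, as the interface text tells. Its arguments: {"type":"object","properties":{"offset":{"type":"array"},"twist":{"type":"array"},"grip":{"type":"number"},"newtons":{"type":"number"}},"required":["offset","twist"]}

```bash
mkdir -p pics && cat > h.py <<'E'
import numpy as np, cv2
from plant import get_state, snapshot, camera_params, job, r
from scipy.spatial.transform import Rotation as R
def ray(cp,u,v):
    K=np.array(cp["camera_matrix"]);d=cv2.undistortPoints(np.array([[[u,v]]],float),K,np.array(cp.get("distortion",np.zeros(5)),float))[0,0]
    o=np.array(cp["orientation"],float)
    M=o if o.shape==(3,3) else R.from_quat(o).as_matrix()
    return np.array(cp["eye"],float), M@np.array([d[0],-d[1],-1])
def onz(cp,u,v,z):
    e,d=ray(cp,u,v);return e+d*(z-e[2])/d[2]
def tri(a,b):
    (e1,d1),(e2,d2)=a,b
    t=np.linalg.lstsq(np.c_[d1,-d2],e2-e1,rcond=None)[0]
    p,q=e1+d1*t[0],e2+d2*t[1];return (p+q)/2,np.linalg.norm(p-q)
def save(im,n): cv2.imwrite("pics/"+n,im[:,:,::-1])
E
python3 - <<'E'
from h import *
ims=[]
for n in("scene","top"):
    cp=camera_params(n);print(n,cp);im=snapshot(n);np.save(n,im);ims.append(im);save(im,n+".png")
s=get_state();print(s)
E
```

```text
scene {'camera_matrix': array([[456.38027088,   0.        , 282.16728169],
       [  0.        , 456.38027088, 210.93946519],
       [  0.        ,   0.        ,   1.        ]]), 'eye': array([0.95549304, 0.07816471, 0.55197387]), 'orientation': array([0.21076189, 0.31515563, 0.76825861, 0.51578586])}
top {'camera_matrix': array([[438.8854777 ,   0.        , 273.91578164],
       [  0.        , 438.8854777 , 217.55454046],
       [  0.        ,   0.        ,   1.        ]]), 'eye': array([ 0.46431399, -0.0725748 ,  0.72492997]), 'orientation': array([ 0.04395577, -0.04080088, -0.7036751 ,  0.70798625])}
{'clock': 0.1, 'q': array([-1.15919395,  0.68991804, -0.19454878,  1.56618219,  0.15730268,
        0.90249607, -0.21510413]), 'qd': array([-2.94541691e-04, -2.08017118e-03,  9.07478099e-06, -3.48473106e-03,
       -1.47644728e-03, -1.00928993e-03,  7.22123882e-04]), 'joint_torque': array([-4.52376553e-03, -5.28498459e+01, -1.27200153e+00, -1.53836274e+01,
       -5.25746809e-02,  2.01134681e-03,  7.16145087e-05]), 'tool_pos': array([0.23037494, 0.58041207, 0.23799519]), 'eef_rot': array([ 0.58532533,  0.3967904 , -0.39769276, -0.58462989]), 'contact_force': array([-0.11303402,  0.49257762, -1.05449777]), 'moment': array([0.00846107, 0.03099858, 0.02615914]), 'opening': 0.9984666920289688}
```

View pics/scene.png

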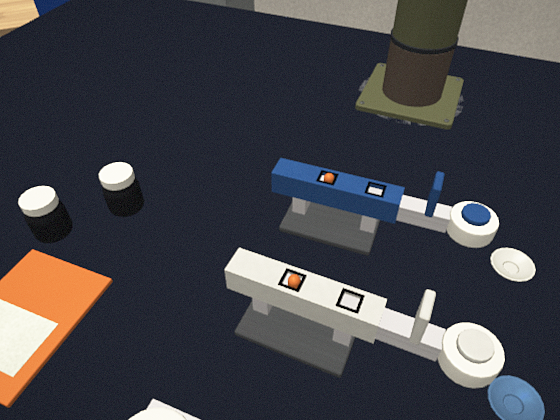

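View pics/top.png

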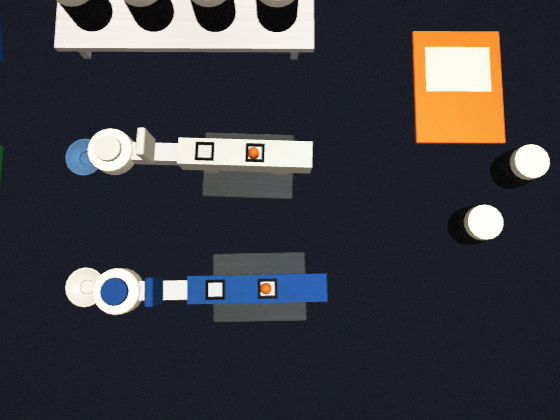

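The scene view shows the blue stand nearest the robot base: pin near (329,178), empty hole (375,190) and plate (438,174). In the top view the pin is at (266,289), the hole at (215,290) and the plate at (153,291). The white stand is at row ~153 in the top view, with a dish near each lamp head.

```bash
python3 - <<'E'
from h import *
def blob(im,box,f):
    x0,y0,x1,y1=box;h=cv2.cvtColor(im,cv2.COLOR_RGB2HSV)[y0:y1,x0:x1].astype(int)
    m=f(h[...,0],h[...,1],h[...,2]);y,x=np.nonzero(m);return x.mean()+x0,y.mean()+y0,m.sum()
org=lambda h,s,v:(h<18)&(s>130)&(v>120)
wht=lambda h,s,v:(s<70)&(v>130)
S,T=np.load("scene.npy"),np.load("top.npy");cs,ct=camera_params("scene"),camera_params("top")
P={"pin":(blob(S,(318,168,342,188),org),blob(T,(255,278,279,302),org)),
"hole":(blob(S,(366,183,386,197),wht),blob(T,(205,281,225,299),wht)),
"gpin":(blob(S,(280,266,306,294),org),blob(T,(245,143,265,163),org))}
for k,(a,b) in P.items():
    p,e=tri(ray(cs,*a[:2]),ray(ct,*b[:2]));print(k,np.round(a,1),np.round(b,1),p.round(4),round(e,4))
# tube top face edges in top view: blue mask min area rect
h=cv2.cvtColor(T,cv2.COLOR_RGB2HSV)
m=((h[...,0]>100)&(h[...,0]<125)&(h[...,1]>130)&(h[...,2]>90)).astype(np.uint8);m[:260]=0;m[320:]=0
m1=m.copy();m1[:,:182]=0;q=cv2.findContours(m1,0,1)[0];c=max(q,key=cv2.contourArea)
rc=cv2.minAreaRect(c);bx=cv2.boxPoints(rc);print(rc);print([onz(ct,u,v,.09)[:2].round(4) for u,v in bx])
m2=m.copy();m2[:,:143]=0;m2[:,165:]=0;ys,xs=np.nonzero(m2);print("plate px",xs.min(),xs.max(),ys.min(),ys.max())
cw=camera_params("wrist");print(cw)
E
```

```text
pin [328.5 177.1  78. ] [265.3 288.3  93. ] [ 0.4388 -0.0575  0.0884] 0.0006
hole [374.7 190.4  88. ] [215.  289.2 217. ] [0.4368 0.0152 0.0842] 0.0007
gpin [293.6 280.4 130. ] [252.7 152.3  89. ] [ 0.6389 -0.0371  0.0872] 0.0004
((256.8710021972656, 288.35687255859375), (28.56743049621582, 140.28424072265625), 88.88761138916016)
[array([0.4564, 0.0555]), array([ 0.4616, -0.1458]), array([ 0.4212, -0.1462]), array([0.4161, 0.0535])]
plate px 144 153 277 306
{'camera_matrix': array([[315.02863203,   0.        , 282.62765179],
       [  0.        , 315.02863203, 209.42570908],
       [  0.        ,   0.        ,   1.        ]]), 'eye': array([0.16638805, 0.60607239, 0.38473866]), 'orientation': array([-0.11353985, -0.07571369,  0.55651677,  0.81955184])}
```

```bash
python3 - <<'E'
from h import *
s=get_state();M=R.from_quat(s["eef_rot"]).as_matrix();print(M.round(3))
x=M[:,0];print("jaw heading deg",np.degrees(np.arctan2(x[1],x[0])), "shift to pin",np.array([.4388,-.0575,.16])-s["tool_pos"])
E
```

```text
[[ 0.369 -0.001 -0.93 ]
 [ 0.93  -0.002  0.369]
 [-0.002 -1.    -0.   ]]
jaw heading deg 68.35860603787154 shift to pin [ 0.20842506 -0.63791207 -0.07799519]
```

Emit:
carry_out:
  offset:
    - [0.013,-0.04,0]
    - [0.013,-0.04,0]
    - [0.013,-0.04,0]
    - [0.013,-0.04,0]
    - [0.013,-0.04,0]
    - [0.013,-0.04,0]
    - [0.013,-0.04,0]
    - [0.013,-0.04,0]
  twist: [3,3,3,3,3,3,3,2]
  grip: 0.0
  newtons: 20

```text
clock: 1.1
tool_pos: [0.3348, 0.2595, 0.2386]
eef_rot: [-0.494, -0.506, 0.506, 0.494]
contact_force: [-0.1, -0.1, 0.1]
opening: 0.116
```

Emit:
carry_out:
  offset:
    - [0.013,-0.04,0]
    - [0.013,-0.04,0]
    - [0.013,-0.04,0]
    - [0.013,-0.04,-0.01]
    - [0.013,-0.04,-0.01]
    - [0.013,-0.04,-0.01]
    - [0.013,-0.038,-0.01]
    - [0,0,0]
  twist: [0,0,0,0,0,0,0,0]

```text
clock: 2.1
tool_pos: [0.4255, -0.0202, 0.1979]
eef_rot: [-0.496, -0.504, 0.505, 0.496]
contact_force: [-0.3, 0.2, 0.2]
opening: 0.008
```

```bash
python3 - <<'E'
from h import *
s=get_state();cw=camera_params("wrist");im=snapshot("wrist");np.save("w1",im);save(im,"w1.png")
M=R.from_quat(s["eef_rot"]).as_matrix();print(s["clock"],s["tool_pos"],s["contact_force"],s["opening"],np.degrees(np.arctan2(M[1,0],M[0,0])))
h=cv2.cvtColor(im,cv2.COLOR_RGB2HSV).astype(int);m=((h[...,0]<18)&(h[...,1]>130)&(h[...,2]>120)).astype(np.uint8)
n,_,st,ce=cv2.connectedComponentsWithStats(m)
for i in range(1,n):
    if st[i,4]>40: print(ce[i],st[i],onz(cw,*ce[i],.095))
print(cw["eye"],cw["orientation"])
E
```

```text
2.1 [ 0.42549702 -0.02018582  0.19787515] [-0.2705996   0.1802526   0.21986655] 0.0077581575513860955 90.98291536841957
[243.66233766 216.        ] [234 212  16  15  77] [ 0.43256106 -0.05276959  0.095     ]
[ 0.35679323 -0.02132288  0.34473521] [-0.09558661 -0.0959134   0.70655977  0.69457693]
```

View pics/w1.png

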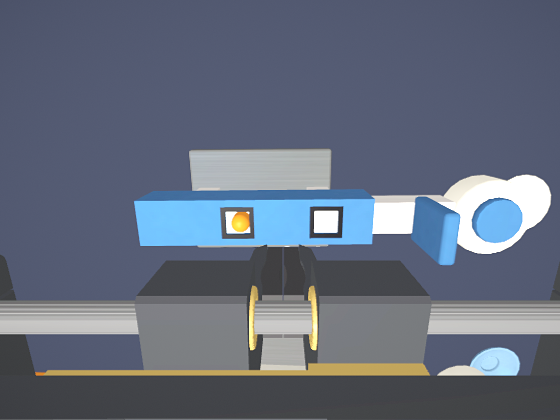

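The wrist view shows the pin near (240,222), the empty hole near (326,222) and the plate near (435,230). The orange mask clipped the highlight, so I'll measure again with a wider hue range and the ring contours.

```bash
python3 - <<'E'
from h import *
im=np.load("w1.npy");cw=camera_params("wrist");s=get_state();print(s["tool_pos"])
h=cv2.cvtColor(im,cv2.COLOR_RGB2HSV).astype(int)
m=((h[...,0]<28)&(h[...,1]>90)&(h[...,2]>120));m[:200]=0;m[245:]=0
y,x=np.nonzero(m);c=(x.mean(),y.mean());print("pin",c,m.sum(),x.min(),x.max(),y.min(),y.max())
for z in(.088,.095):print(onz(cw,*c,z))
d=(h[...,2]<70).astype(np.uint8)
for x0,x1 in((215,260),(305,348)):
    q=np.zeros_like(d);q[200:242,x0:x1]=d[200:242,x0:x1];cc=max(cv2.findContours(q,0,1)[0],key=cv2.contourArea)
    rc=cv2.minAreaRect(cc);print("ring",rc,onz(cw,*rc[0],.09))
ct,cs=camera_params("top"),camera_params("scene")
pc=tri(ray(ct,265.3,288.3),ray(cw,*c));print("tri top/wrist",pc);print("tri scene/wrist",tri(ray(cs,328.5,177.1),ray(cw,*c)))
E
```

```text
[ 0.42532306 -0.01808342  0.19827853]
pin (np.float64(240.609756097561), np.float64(221.33101045296166)) 287 232 249 212 231
[ 0.43965173 -0.05411955  0.088     ]
[ 0.43738941 -0.05318077  0.095     ]Traceback (most recent call last):
  File "<stdin>", line 9, in <module>
ValueError: max() iterable argument is empty
```

Emit:
carry_out:
  offset:
    - [0.006,-0.019,-0.02]
    - [0.0067,-0.019,-0.03]
    - [0,0,-0.03]
    - [0,0,-0.012]
    - [0,0,0]
    - [0,0,0]
  twist: [0,0,0,0,0,0]

```text
clock: 2.9
tool_pos: [0.4385, -0.0541, 0.1073]
eef_rot: [0.494, 0.507, -0.506, -0.494]
contact_force: [0.6, -0.7, 0.4]
opening: 0.007
```

```bash
python3 - <<'E'
from h import *
s=get_state();print(s["clock"],s["tool_pos"],s["contact_force"])
S=snapshot("scene");T=snapshot("top");np.save("S2",S);np.save("T2",T)
save(np.hstack([cv2.resize(S[120:260,260:500],None,fx=1.6,fy=1.6),cv2.resize(T[220:360,60:300],None,fx=1.6,fy=1.6)]),"b.png")
E
```

```text
2.9 [ 0.43854641 -0.05409971  0.10733487] [ 0.58783997 -0.67543077  0.42316989]
```

View pics/b.png

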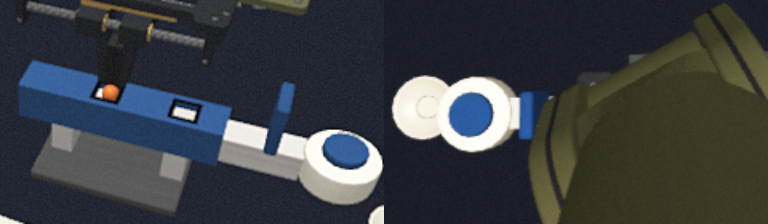

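The left half (scene) shows the fingertips just above and behind the pin at crop (110,93). The right half (top) is hidden by the arm. Next I press in small steps and watch the force.

Emit:
carry_out:
  offset:
    - [0,-0.001,-0.004]
    - [0,0,-0.003]
    - [0,0,-0.003]
    - [0,0,-0.003]
    - [0,0,0]
  twist: [0,0,0,0,0]

```text
clock: 3.62
tool_pos: [0.4381, -0.0559, 0.0935]
eef_rot: [-0.494, -0.506, 0.506, 0.494]
contact_force: [0.2, -0.2, 0.2]
opening: 0.005
```

Emit:
carry_out:
  offset:
    - [0,0,-0.002]
    - [0,0,-0.001]
    - [0,0,0]
  twist: [0,0,0]

```text
clock: 4.0
tool_pos: [0.4382, -0.0561, 0.0906]
eef_rot: [-0.494, -0.506, 0.506, 0.494]
contact_force: [0.1, -0.6, -0.8]
opening: 0.006
```

```bash
python3 - <<'E'
from h import *
s=get_state();print(s["clock"],s["tool_pos"],s["contact_force"])
S=snapshot("scene");np.save("S3",S)
save(cv2.resize(S[120:260,260:500],None,fx=3,fy=3),"c.png")
E
```

```text
4.0 [ 0.43816923 -0.05614955  0.09061035] [ 0.07627986 -0.58652247 -0.81104151]
```

View pics/c.png

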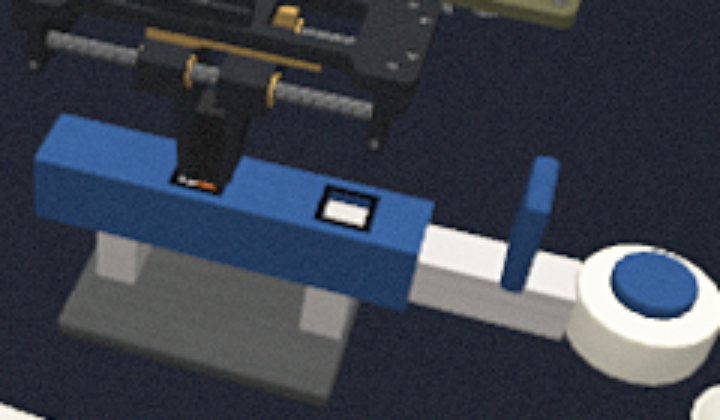

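The fingertips cover the pin, with only an orange sliver left in front at crop (207,186), and the force is still about zero. I'll keep descending.

Emit:
carry_out:
  offset:
    - [0.001,0,-0.0015]
    - [0,0,-0.0015]
    - [0,0,0]
  twist: [0,0,0]

```text
clock: 4.42
tool_pos: [0.4384, -0.0564, 0.0897]
eef_rot: [-0.494, -0.506, 0.506, 0.494]
contact_force: [-4.9, 1.1, 29.5]
opening: 0.006
```

Emit:
carry_out:
  offset:
    - [0,0,0.003]
    - [0,0,0.01]
    - [0,0,0.03]
    - [-0.03,0,0.04]
    - [0,0,0]
  twist: [0,0,0,0,0]

```text
clock: 5.05
tool_pos: [0.4082, -0.0567, 0.1727]
eef_rot: [0.495, 0.506, -0.505, -0.494]
contact_force: [-0.2, -0.0, -0.6]
opening: 0.006
```

```bash
python3 - <<'E'
from h import *
s=get_state();print(s["clock"],s["tool_pos"],s["contact_force"])
S=snapshot("scene");np.save("S4",S)
W=snapshot("wrist");np.save("W4",W)
save(np.hstack([cv2.resize(S[120:260,260:500],None,fx=1.6,fy=1.6),cv2.resize(W[120:330,100:510],(400,224))]),"d.png")
E
```

```text
5.05 [ 0.40822954 -0.05665995  0.17269454] [-0.21240097 -0.01780325 -0.57763098]
```

View pics/d.png

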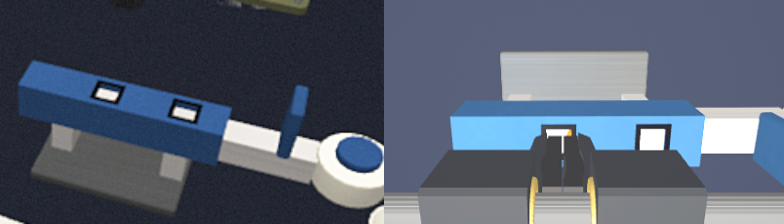

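Both holes in the scene half now show white, so the pin is caught under the wall, and the plate has moved outward (crop column 273→291). Next I go in behind the plate and push it outward.

Emit:
carry_out:
  offset:
    - [0.009,0.04,0]
    - [0.009,0.04,0]
    - [0.009,0.045,0]
    - [0,0,-0.03]
    - [0,0,-0.034]
    - [0,0,0]
  twist: [0,0,0,0,0,0]

```text
clock: 5.9
tool_pos: [0.4352, 0.069, 0.1043]
eef_rot: [-0.493, -0.504, 0.508, 0.495]
contact_force: [-0.6, 0.3, -0.5]
opening: 0.003
```

Emit:
carry_out:
  offset:
    - [0,0.006,0]
    - [0,0.006,0]
    - [0,0.006,0]
    - [0,0.006,0]
    - [0,0,0]
  twist: [0,0,0,0,0]

```text
clock: 6.52
tool_pos: [0.4365, 0.0935, 0.1071]
eef_rot: [0.494, 0.506, -0.506, -0.494]
contact_force: [1.0, -0.2, 0.8]
opening: 0.005
```

Emit:
carry_out:
  offset:
    - [0,0.006,0]
    - [-0.001,0.006,0]
    - [0,0.006,0]
    - [-0.001,0.006,0]
    - [0,0.006,0]
    - [0,0,0]
  twist: [0,0,0,0,0,0]

```text
clock: 7.28
tool_pos: [0.4346, 0.1239, 0.1068]
eef_rot: [0.494, 0.507, -0.506, -0.494]
contact_force: [0.3, 0.8, -0.6]
opening: 0.006
```

```bash
python3 - <<'E'
from h import *
s=get_state();print(s["clock"],s["tool_pos"],s["contact_force"])
S=snapshot("scene");np.save("S5",S)
save(cv2.resize(S[120:280,260:540],None,fx=2.5,fy=2.5),"e.png")
E
```

```text
7.275 [0.43457628 0.1238677  0.1067633 ] [ 0.26886699  0.78365878 -0.58682395]
```

View pics/e.png

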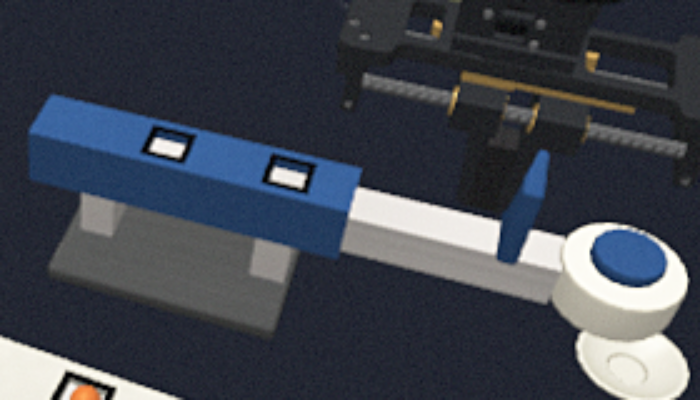

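The fingers have pushed the plate out to about crop (520,215), and both holes are still empty. I'll go on slowly to the other hole.

Emit:
carry_out:
  offset:
    - [0,0.004,0]
    - [0,0.004,0]
    - [0,0.004,0]
    - [0,0.003,0]
    - [0,0.002,0]
    - [0,0,0]
  twist: [0,0,0,0,0,0]

```text
clock: 8.07
tool_pos: [0.4337, 0.1408, 0.1066]
eef_rot: [0.493, 0.506, -0.506, -0.494]
contact_force: [-1.4, -2.0, -0.1]
opening: 0.007
```

Emit:
carry_out:
  offset:
    - [0,0.0015,0]
    - [0,0.0015,0]
    - [0,0.0015,0]
    - [0,0,0]
  twist: [0,0,0,0]

```text
clock: 8.57
tool_pos: [0.4355, 0.1461, 0.107]
eef_rot: [0.494, 0.507, -0.505, -0.494]
contact_force: [-0.4, 0.1, 0.8]
opening: 0.004
```

```bash
cat > o.py <<'E'
from h import *
s=get_state();print(s["clock"],s["tool_pos"],s["contact_force"])
S=snapshot("scene");np.save("S6",S)
h=cv2.cvtColor(S,cv2.COLOR_RGB2HSV).astype(int);m=(h[...,0]<18)&(h[...,1]>130)&(h[...,2]>120);m[:165]=0;m[205:]=0;m[:,:310]=0;m[:,400:]=0
y,x=np.nonzero(m);print("orange px",m.sum(),x.mean() if len(x) else 0,y.mean() if len(y) else 0)
E
python3 o.py
```

```text
8.575 [0.43545309 0.14609261 0.10696117] [-0.39515102  0.11882517  0.75163048]
orange px 83 373.56626506024094 188.14457831325302
```

The pin now shows at the other hole. I'll retreat and check.

Emit:
carry_out:
  offset:
    - [0,-0.006,0]
    - [0,-0.015,0]
    - [0,0,0.04]
    - [0,0,0.06]
    - [-0.04,0,0.03]
    - [-0.05,0.05,0]
    - [-0.03,0.05,0]
    - [0,0,0]
  twist: [0,0,0,0,0,0,0,0]

```text
clock: 9.62
tool_pos: [0.3181, 0.2208, 0.2372]
eef_rot: [0.491, 0.509, -0.507, -0.492]
contact_force: [-0.5, -0.3, 0.0]
opening: 0.003
```

```bash
python3 o.py && python3 - <<'E'
from h import *
S=np.load("S6.npy");T=snapshot("top")
def org(im,b):
    x0,y0,x1,y1=b;h=cv2.cvtColor(im,cv2.COLOR_RGB2HSV)[y0:y1,x0:x1].astype(int);y,x=np.nonzero((h[...,0]<18)&(h[...,1]>130)&(h[...,2]>120));return (x.mean()+x0,y.mean()+y0) if len(x) else (0,0)
a,b=org(S,(360,175,390,205)),org(T,(200,275,230,305))
cs,ct=camera_params("scene"),camera_params("top");print(a,b,tri(ray(cs,*a),ray(ct,*b)))
print("grey",org(S,(280,266,306,294)),org(T,(245,143,265,163)))
save(np.hstack([S[130:400,200:560],T[110:380,60:420]]),"f.png")
E
```

```text
9.625 [0.31814629 0.22078917 0.23719092] [-0.54091824 -0.28575592  0.01120582]
orange px 84 373.6309523809524 188.14285714285714
(np.float64(373.6309523809524), np.float64(188.14285714285714)) (np.float64(216.5744680851064), np.float64(289.0)) (array([0.43721682, 0.01269118, 0.08828495]), np.float64(0.0012655194060741763))
grey (np.float64(293.55384615384617), np.float64(280.3538461538462)) (np.float64(252.74468085106383), np.float64(152.54255319148936))
```

View pics/f.png

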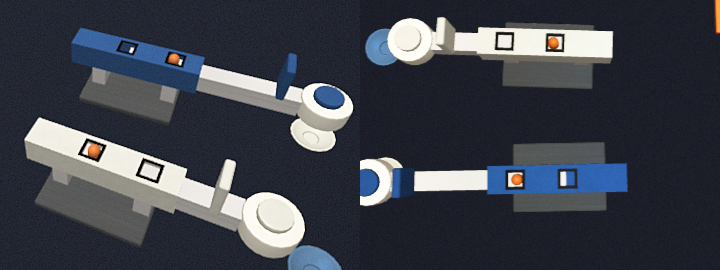

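The final picture shows the blue pin up in the other hole (left crop (175,59), right crop (517,180)). The blue arm is extended, and the white stand's pin is still in its first hole.

```bash
python3 -c "
from h import *
print(job.finish_job())"
```

```text
the job is handed in; nothing more can be done
None
```

The blue lamp is extended and its pin is up in the other hole. I pressed the pin flush with closed fingers, and the spring moved the arm out. I then pushed the grip plate until the pin popped up, backed off clear, and handed the job in at about 9.7 s.

- **Pin:** it travelled about 70 mm by two-view measurement (71–75 mm expected). Its measured height is the same as at the start (88.3 mm against 88.4 mm), so it is fully up. Both heights read several mm below the given 98 mm top, because they measure the middle of the visible orange.
- **Lock:** I did not tug the arm to test it.
- **White stand:** its pin is unchanged in both views, so it is still locked.
- **Forces:** the highest reading I saw was about 30 N, when the fingertips met the blue tube's top during the press. The force sensor showed almost nothing while the pin was going down and while the tube slid, so I confirmed both steps from the pictures.

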